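# Lock the gas coupler

### The job

One of the two steel couplers has a brass hose nipple plugged into it, and it is not yet locked. Pull that coupler's oval spring collar straight up out of its notch, turn it 60 degrees clockwise (seen from above), and let it spring fully back down into the locking notch. Leave the other coupler, which has nothing plugged in, as it is.

Things in the scene. Friction and masses are not known exactly. Their poses are not given: they have to be found in the camera images.
- gas_grip (a point): Grip point on the plugged coupler's steel collar: an oval 68 long, 28 wide (flat sides), 38 high, over a 60 mm disc. On its upright axis, 78 above the worktop when down, 14.5 below the oval's top, 23.5 above the disc; moves and turns with it. x along the oval, y across the flats (grip there), z up. A fixed 16 mm brass nipple in its middle ends 34 above the point. 76 mm square foot, fixed.
- gas_collar_lift (a joint): How far that collar is pulled up, m: 0 down, 0.014 upper stop. Two lugs under its disc stand in notches 8 mm deep: it must be 8 mm up or more (10 to 12 is good) before it can turn. Spring and weight pull down with 6 N at 0, 10 N at the top; let go, it springs down over a notch, but stays perched on the tooth between the notches.
- gas_collar_turn (a joint): How far that collar is turned, rad, growing clockwise seen from above: about 0 in the unlocked notch (play about 0.12 either way), 1.05 (60 degrees) in the middle of the locking notch, solid stop at 1.17. Turns easily once lifted; drops into the locking notch from about 0.93 on.
- spare_end (a point): Point on the rounded end of the collar of the other, empty coupler: same size and shape, but no nipple, only a dark bore in its top. It lies 34 mm from that collar's axis, along the oval (its x axis points outward), 78 mm above the worktop. Not to be moved.
Mind the look-alikes: they are no part of the job. What is shaped like the part that bears gas_grip but blue is not meant.

How it is judged:
On the way:
1. the plugged coupler's collar is pulled up at least 6 mm while still at the unlocked notch (value of joint gas_collar_lift above 0.006 m and value of joint gas_collar_turn below 0.4 rad), for 0.05 s.
At the end, for the whole second after the job is handed in: The plugged coupler's collar is turned clockwise to the locking notch (at least 50 degrees), is down within 2 mm and at rest; the empty coupler's collar is within 10 mm of where it was (value of joint gas_collar_turn above 0.87 rad and value of joint gas_collar_lift below 0.002 m and velocity of joint gas_collar_turn below 0.05 rad/s and distance of spare_end from where it was at the start of the episode below 0.01 m); the robot touches nothing.
It fails at once if the empty coupler's collar is moved by more than 10 mm (distance of spare_end from where it was at the start of the episode above 0.01 m).
It also fails if it takes over 32 s, if anything falls off the work surface, if the arm or the gripper's body presses on something with over 40 N, if the wrist force passes 120 N, or if a joint passes its speed limit or range.

### The arm

A 6-joint arm with a two-finger parallel gripper is mounted at the origin on a cart in front of the work surface, level with it; the furniture and walls round the work are solid. World frame = base frame: x ahead of the robot, y to its left, z up, the work surface at z = 0. Lengths are in m, angles in rad, forces in N, time in s.
With the tool pointing down it reaches from about 0.3 to 0.775 m from the base axis. Payload 14.6 kg.
Tool frame: the origin (TCP) lies between the finger pads; the fingertips stand r.tip_extent ahead of it and the grasp point (between the pads) lies 8 mm behind it (r.tip_extent is the distance from the TCP to the fingertips, in m); z points along the fingers, y is the line along which they close (so a half turn about z gives the same grasp; the last joint's range is limited). The gripper opens to 85 mm and grips with 20 to 120 N. Pads are 22 mm wide; open, the fingers measure 114 mm over their backs; the gripper's body (76 mm by 85 mm) begins 54 mm behind the grasp point. The pads swing forward as they close: fully open they stand 13 mm farther back than shut.
Start: joints at [-1.281, 0.3, 1.521, -0, 1.321, -0.067], TCP at [0.192, -0.515, 0.242] pointing down, gripper open.
Joint ranges: [-3.03, 3.03], [-0.79, 2.21], [0.23, 2.52], [-1.04, 4.18], [0, 3.07], [-2.55, 2.55]. Speed limits (rad/s): [2.22, 2.22, 2.57, 3.14, 3.14, 3.14].

### API

Orientations are given as [roll, pitch, yaw] about the fixed x, y, z axes, in that order (R = Rz(yaw) Ry(pitch) Rx(roll)).
In Python, from plant import status, get_image, calibration, r gives the robot as it stands.
- The arm moves only by the tool servo_tool, never from a script. Its argument "series" is text: rows parted by semicolons, each of 4 numbers parted by spaces: the shift along the tool's x, y, z in m, then the turn about the tool's z in degrees. In form: x y z spin; .... A call has 1 to 10 rows; each row shifts and turns the commanded pose from where the row before left it, along the tool's axes as they then stand; what a row does not reach is not made up. A row lasts 1/12 s, in which the tool goes at most 41.7 mm and 7.16 degrees, less where a joint would pass 70% of its speed; a pose out of reach is approached as far as the arm can. A call with a gripper value outside its range is refused whole. "grip" is the gripper command: -1 is fully open, 1 is shut, values between are in proportion, set as the call begins (left out, the last holds). The fingers move at their own pace and stop on an object; "squeeze" is the grip in N (left out, the last holds). Time passes only in rows, so rows that do not move let the fingers close. It gives the time, the measured TCP pose, the force, the opening and the grip force at its end, in the units of the state.
- status.get_obs(): the state, without advancing time (a new reading comes with each control period).
- get_image(name): name is "scene" or "top" or "wrist"; returns the picture (400x640x3 uint8, blue, green, red); there is no depth.
- calibration(name): a dict with "camera_matrix" (3x3 intrinsics, pixels), "position" and "orientation" of the camera in the world; the wrist camera has in their place "hand_eye" (4x4, takes a point from camera to tool coordinates, whose origin is the TCP and whose axes are the flange's). Camera axes: x right, y up, looking along -z (the intrinsics and any distortion apply to the point x, -y, -z); pixel columns grow to the right and rows downward; lengths in m; the calibration is good to about 2 mm. The wrist camera is an equidistant fisheye: a pixel r from the principal point sees the ray r / f radians off the axis. A picture is of the moment at which its call begins: read the wrist's pose just before it. calibration takes no time and is no camera call.
- r.close_job(): hands the job in; it is judged then, once.
The state is a dict: "clock": time; "joint_pos": joint angles; "joint_velocities": joint speeds; "effort": joint torques, N m; "tool_pos": TCP position; "tcp_rot": TCP orientation; "contact_force": force on the tool from outside, world axes, zero at the start; "wrist_torque": the same for the moment, N m; "grip_width": finger opening in m; "finger_force": force on a finger pad.
Only numpy, scipy, OpenCV 4.12 (cv2) and the standard library are available. Lean on these libraries where they do the work, as an engineer would, in place of code of your own. Each camera call takes 0.05 s, during which the arm holds its last target. There are 200 camera calls.

## Working session

There is one attempt and no reset: what is moved stays moved. The work goes in short steps, Python scripts to look and compute and a tool call to move; the robot and the scene stay as the last step left them, time stands still between calls to the robot, and variables do not carry over. Pictures are saved under pics/ and viewed, at most 10 in all, crops included, and the job is handed in when it is done.

Besides the shell and the picture viewer there is one more tool, called after "Emit:" as a command line: name --argument value ..., lists and objects as JSON in quotes. servo_tool: Moves the arm, as the interface text tells. Its arguments: {"type":"object","properties":{"series":{"type":"string"},"grip":{"type":"number"},"squeeze":{"type":"number"}},"required":["series"]}

```bash
mkdir -p pics
python3 - <<'E'
from plant import status, get_image, calibration, r
import cv2
for n in("scene","top"):
    cv2.imwrite(f"pics/{n}1.png",get_image(n)); c=calibration(n); print(n,c)
print(calibration("wrist"), r.tip_extent); o=status.get_obs(); print(o)
E
```

```text
scene {'camera_matrix': array([[406.68716047,   0.        , 316.64073645],
       [  0.        , 406.68716047, 197.59832524],
       [  0.        ,   0.        ,   1.        ]]), 'position': array([0.18769441, 0.80437312, 0.80690301]), 'orientation': array([ 0.85911494, -0.01730738, -2.5090699 ])}
top {'camera_matrix': array([[495.32628507,   0.        , 318.31836663],
       [  0.        , 495.32628507, 196.73635741],
       [  0.        ,   0.        ,   1.        ]]), 'position': array([0.48165782, 0.13102531, 1.36102274]), 'orientation': array([ 1.50055019e-01, -9.69436941e-05, -1.58079513e+00])}
{'camera_matrix': array([[309.70691629,   0.        , 322.90087294],
       [  0.        , 309.70691629, 200.04438802],
       [  0.        ,   0.        ,   1.        ]]), 'hand_eye': array([[ 7.70445645e-04,  9.49983706e-01,  3.12298520e-01,
         7.96556504e-02],
       [ 9.99999232e-01, -1.03511032e-03,  6.81696738e-04,
         4.47252264e-04],
       [ 9.70864213e-04,  3.12297755e-01, -9.49983774e-01,
        -1.32469343e-01],
       [ 0.00000000e+00,  0.00000000e+00,  0.00000000e+00,
         1.00000000e+00]])} 0.011
{'clock': 0.1, 'joint_pos': array([-1.28059869e+00,  3.00431552e-01,  1.52151578e+00, -7.42078142e-06,
        1.32072974e+00, -6.65815025e-02]), 'joint_velocities': array([ 0.00140401, -0.00072868, -0.00087989,  0.00059731,  0.00081096,
        0.00077764]), 'effort': array([ 3.85940191e-03, -5.44375992e+01, -3.62368512e+01,  6.09371523e-05,
        3.06902904e-03,  8.31628569e-06]), 'tool_pos': array([ 0.1920388 , -0.5151674 ,  0.24177063]), 'tcp_rot': array([-3.14051016e+00, -6.49766270e-05,  3.56780941e-01]), 'contact_force': array([ 0.09749238,  0.58142899, -0.06305294]), 'wrist_torque': array([-0.01120245,  0.02093554, -0.03912387]), 'finger_force': 0.0, 'grip_width': 0.08543997384319862}
```

View pics/top1.png

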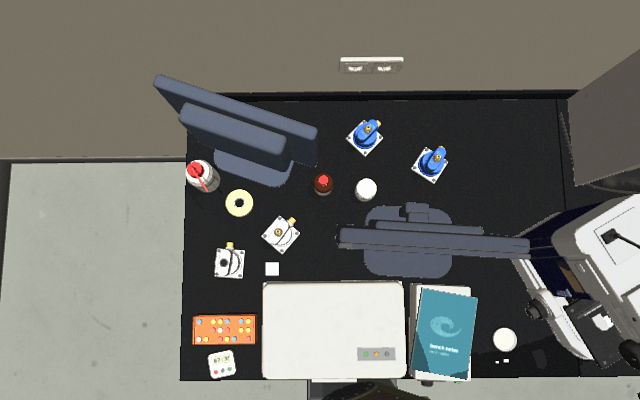

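View pics/scene1.png

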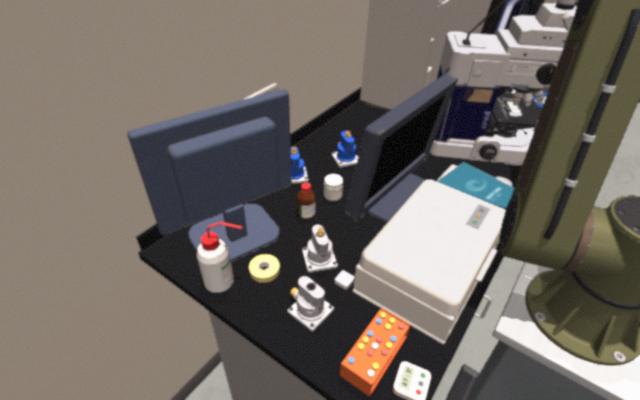

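The candidates are the steel coupler at top (281,234), which shows a brass spot in its middle; the steel one at (229,263), which shows a dark bore; and the blue look-alikes at (367,133) and (432,162). I'll enlarge the two steel ones to confirm.

```bash
cat > h.py <<'E'
import numpy as np, cv2
from scipy.spatial.transform import Rotation as R
from plant import status,get_image,calibration,r
def ray(n,u,v):
    c=calibration(n);K=c["camera_matrix"]
    d=np.array([(u-K[0,2])/K[0,0],-(v-K[1,2])/K[1,1],-1.])
    return c["position"],R.from_euler("xyz",c["orientation"]).as_matrix()@d
def onz(n,u,v,z):
    p,d=ray(n,u,v);return p+d*(z-p[2])/d[2]
def two(a,b):
    (p,d),(q,e)=ray(*a),ray(*b);s=np.linalg.lstsq(np.c_[d,-e],q-p,rcond=None)[0]
    return p+d*s[0],q+e*s[1]
def wonz(u,v,z,o):
    c=calibration("wrist");K=c["camera_matrix"];H=c["hand_eye"]
    a=np.array([u-K[0,2],v-K[1,2]])/K[0,0];t=np.linalg.norm(a)
    k=np.sin(t)/t if t>1e-9 else 1
    d=np.array([a[0]*k,-a[1]*k,-np.cos(t)])
    M=R.from_euler("xyz",o["tcp_rot"]).as_matrix()
    p=o["tool_pos"]+M@H[:3,3];d=M@H[:3,:3]@d
    return p+d*(z-p[2])/d[2]
E
python3 - <<'E'
from h import *
t=cv2.imread("pics/top1.png");s=cv2.imread("pics/scene1.png")
a=cv2.resize(t[205:285,205:305],None,fx=6,fy=6,interpolation=cv2.INTER_CUBIC)[:,:]
b=cv2.resize(s[215:335,280:350],(280,480),interpolation=cv2.INTER_CUBIC)
im=np.zeros((480,800,3),np.uint8);im[:,:520]=a[:,:520];im[:,520:]=b
cv2.imwrite("pics/crop1.png",im)
for n,u,v,z in [("plug",279,232,.112),("spare",225,262,.09),("corner monitor top L",338,235,.3),("monitor2",528,240,.3),("mon far L",155,77,.3),("mon far R",317,150,.3),("box",262,283,.1),("box2",405,283,.1),("white cube",272,269,.0),("bottle",322,184,.07),("jar",366,188,.05),("bottle white",202,175,.12)]: print(n,onz("top",u,v,z).round(3))
print(two(("top",338,235),("scene",455,82)),two(("top",279,232),("scene",320,230)))
E
```

```text
plug [0.581 0.229 0.112]
spare [0.508 0.368 0.09 ]
corner monitor top L [0.559 0.088 0.3  ]
monitor2 [ 0.544 -0.318  0.3  ]
mon far L [0.918 0.494 0.3  ]
mon far R [0.746 0.131 0.3  ]
box [0.455 0.272 0.1  ]
box2 [ 0.451 -0.086  0.1  ]
white cube [0.49  0.257 0.   ]
bottle [0.711 0.119 0.07 ]
jar [0.702 0.001 0.05 ]
bottle white [0.728 0.425 0.12 ]
(array([0.54553484, 0.0953917 , 0.48222691]), array([0.40163542, 0.05813756, 0.47327788])) (array([0.58228503, 0.22988712, 0.10216665]), array([0.58318648, 0.23037294, 0.10227686]))
```

View pics/crop1.png

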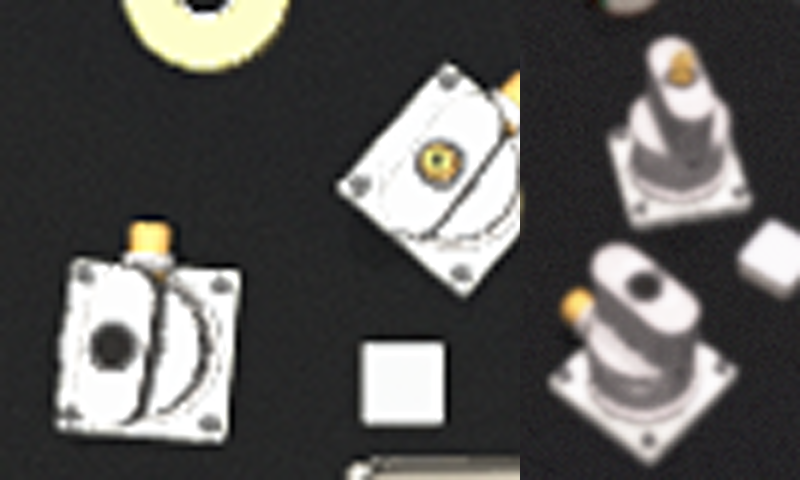

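The crop confirms it. The coupler at top (278,232) has the brass nipple with a hole at its centre, so that is the target. The one at (224,263) has a dark bore and is the spare. Before moving, I'll check what surrounds the arm.

Run:
```python
from h import *
cv2.imwrite("pics/w1.png",get_image("wrist"))
for a,b in [((338,228),(363,125)),((530,238),(455,82)),((340,245),(350,210)),((262,285),(360,267)),((405,283),(432,182)),((278,231.7),(320.5,232)),((580,265),(440,35))]:
    p,q=two(("top",*a),("scene",*b)); print(a,((p+q)/2).round(3),np.linalg.norm(p-q).round(3))
for u,v in[(520,240),(590,365),(535,310)]: print(u,v,onz("top",u,v,.2).round(3),onz("top",u,v,.05).round(3))
```

```text
(338, 228) [0.571 0.089 0.332] 0.001
(530, 238) [ 0.532 -0.33   0.296] 0.036
(340, 245) [0.566 0.082 0.066] 0.038
(262, 285) [0.447 0.271 0.102] 0.006
(405, 283) [ 0.444 -0.085  0.12 ] 0.015
(278, 231.7) [0.582 0.232 0.098] 0.003
(580, 265) [ 0.534 -0.33   0.433] 0.1
520 240 [ 0.55  -0.342  0.2  ] [ 0.559 -0.403  0.05 ]
590 365 [ 0.267 -0.48   0.2  ] [ 0.24  -0.558  0.05 ]
535 310 [ 0.39  -0.365  0.2  ] [ 0.378 -0.429  0.05 ]
```

View pics/w1.png

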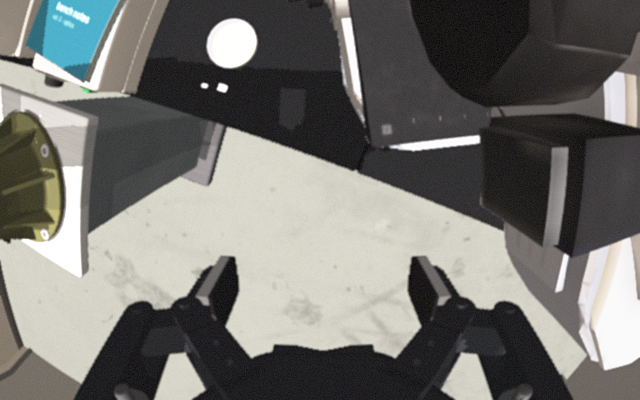

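The wrist view shows the microscope on the right (x>360) and free floor and bench toward the upper left. I'll lift up and swing inward over the left side.

Emit:
servo_tool --series "0.0208 -0.0243 -0.016 0;0.0208 -0.0243 -0.016 0;0.0208 -0.0243 -0.016 0;0.0208 -0.0243 -0.016 0;0.0208 -0.0243 -0.016 0;0.0208 -0.0243 -0.016 0;0.0208 -0.0243 -0.016 0;0.0208 -0.0243 -0.016 0;0.0208 -0.0243 -0.016 0;0.0208 -0.0243 -0.016 0" --grip -1

```text
clock: 0.98
tool_pos: [0.3021, -0.2134, 0.403]
tcp_rot: [3.141, -0.0, 0.357]
contact_force: [1.1, -0.7, 0.1]
grip_width: 0.0857
finger_force: 0.0
```

Emit:
servo_tool --series "0.0164 -0.0273 0 0;0.0164 -0.0273 0 0;0.0164 -0.0273 0 0;0.0164 -0.0273 0 0;0.0164 -0.0273 0 0;0.0164 -0.0273 0 0;0.0164 -0.0273 0 0;0.0164 -0.0273 0 0;0.0164 -0.0273 0 0;0.0164 -0.0273 0 0"

```text
clock: 1.82
tool_pos: [0.3602, 0.0998, 0.4023]
tcp_rot: [3.141, -0.0, 0.357]
contact_force: [0.4, -0.7, -0.1]
grip_width: 0.0856
finger_force: 0.0
```

Emit:
servo_tool --series "0 0 0 -7;0 0 0 -7;0 0 0 -7;0 0 0 -7;0 0 0 -7;0 0 0 -7;0 0 0 -7;0 0 0 -7;0 0 0 -7;0 0 0 -7"

```text
clock: 2.65
tool_pos: [0.3604, 0.0981, 0.4022]
tcp_rot: [-3.141, 0.0, 1.585]
contact_force: [-0.2, -0.2, -0.6]
grip_width: 0.0855
finger_force: 0.0
```

Emit:
servo_tool --series "0 0 0 -7;0 0 0 -7;0 0 0 -7;0 0 0 -7;0 0 0 -7;0 0 0 -7;0 0 0 -7;0 0 0 -3;0 0 0 0"

```text
clock: 3.4
tool_pos: [0.3604, 0.0981, 0.4022]
tcp_rot: [-3.141, -0.0, 2.489]
contact_force: [0.2, 0.1, 0.4]
grip_width: 0.0852
finger_force: 0.0
```

Emit:
servo_tool --series "-0.012 0.03 0 0;-0.012 0.03 0 0;-0.012 0.03 0 0;-0.012 0.03 0 0;-0.012 0.03 0.03 0;-0.012 0.03 0.03 0;-0.012 0.03 0.03 0;-0.012 0.03 0.03 0;0 0 0.03 0;0 0 0 0"

```text
clock: 4.23
tool_pos: [0.5756, 0.2261, 0.2512]
tcp_rot: [-3.132, -0.006, 2.484]
contact_force: [-0.5, 0.3, -0.4]
grip_width: 0.0852
finger_force: 0.0
```

Run:
```python
from h import *
o=status.get_obs();im=get_image("wrist");cv2.imwrite("pics/w2.png",im)
print(o["tool_pos"],o["tcp_rot"],o["joint_pos"].round(2))
```

```text
[0.57557584 0.22613514 0.25120982] [-3.13221259 -0.00638006  2.48422588] [ 0.32  0.45  1.29 -0.    1.41 -0.6 ]
```

View pics/w2.png

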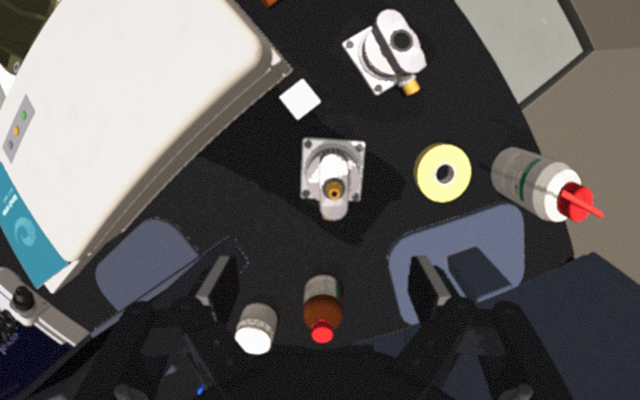

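The wrist view shows the plugged coupler at (334,180), with its brass nipple at (334,188) and its oval close to image-vertical. The spare is at (400,40). Next I'll measure the axis and the oval's direction.

Run:
```python
from h import *
o=status.get_obs();im=get_image("wrist")
print(o["tool_pos"],o["tcp_rot"])
hsv=cv2.cvtColor(im,cv2.COLOR_BGR2HSV)
b=cv2.inRange(hsv,(10,90,60),(32,255,255));b[:150]=0;b[215:]=0;b[:,:300]=0;b[:,370:]=0
n,l,s,c=cv2.connectedComponentsWithStats(b);print(s,c)
i=1+np.argmax(s[1:,4]);print("nipple",wonz(*c[i],.112,o))
cv2.imwrite("pics/c2.png",cv2.resize(im[125:235,285:385],None,fx=5,fy=5,interpolation=cv2.INTER_CUBIC))
```

```text
[0.57590315 0.22597096 0.25572449] [-3.13609647 -0.00372001  2.48439444]
[[     0      0    640    400 255755]
 [   325    178     17     19    241]
 [   321    213      3      2      4]] [[319.48755254 199.51129401]
 [332.67219917 187.2780083 ]
 [321.75       213.75      ]]
nipple [0.57861562 0.23369985 0.112     ]
```

View pics/c2.png

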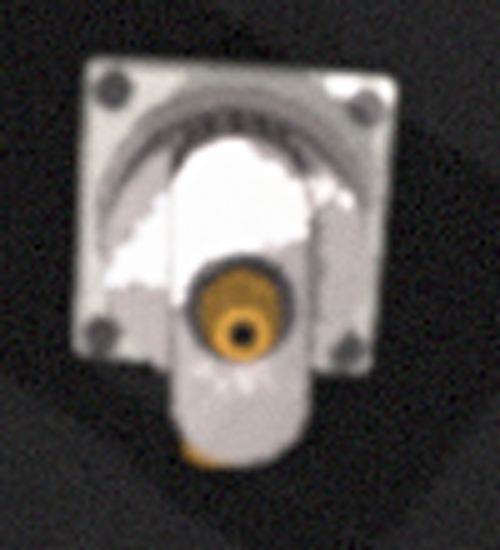

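Run:
```python
from h import *
o=status.get_obs();P=lambda x,y,z:wonz(285+x/5-.4,125+y/5-.4,z,o)
n=P(242,333,.112);print("nip",n)
L=P(172,190,.0925),P(171,410,.0925);Q=P(310,195,.0925),P(312,410,.0925);E=P(236,137,.0925),P(238,467,.0925)
for a,b in(L,Q,E):print(a,b,np.arctan2(*(a-b)[1::-1]))
c=(sum(L)+sum(Q))/4;e=sum(E)/2;print("mid flats",c,"mid ends",e,np.linalg.norm(E[0]-E[1]),np.linalg.norm(L[1]-Q[1]))
print(o["tool_pos"],o["tcp_rot"])
```

```text
nip [0.58392854 0.2313966  0.112     ]
[0.55710647 0.23518016 0.0925    ] [0.59310997 0.20699578 0.0925    ] 2.4774133422198013
[0.57441134 0.25613489 0.0925    ] [0.61073843 0.22989073 0.0925    ] 2.515964195129931
[0.5563524  0.25154228 0.0925    ] [0.61146913 0.21032179 0.0925    ] 2.499452083361515
mid flats [0.58384155 0.23205039 0.0925    ] mid ends [0.58391077 0.23093204 0.0925    ] 0.06882573971454578 0.028895351699248343
[0.57644393 0.22600946 0.25911281] [-3.14031795e+00 -8.06091311e-04  2.48461706e+00]
```

Run:
```python
from h import *
o=dict(tool_pos=np.array([0.57590315,0.22597096,0.25572449]),tcp_rot=[-3.13609647,-0.00372001,2.48439444]);P=lambda x,y,z:wonz(285+x/5-.4,125+y/5-.4,z,o)
print("nip",P(242,333,.112))
L=P(172,190,.0925),P(171,410,.0925);Q=P(310,195,.0925),P(312,410,.0925);E=P(236,137,.0925),P(238,467,.0925)
print((sum(L)+sum(Q))/4,sum(E)/2,[np.arctan2(*(a-b)[1::-1]) for a,b in(L,Q,E)])
o=status.get_obs();print(o["tool_pos"],o["tcp_rot"])
```

```text
nip [0.58182004 0.23165913 0.112     ]
[0.58168955 0.23224155 0.0925    ] [0.58175448 0.23114191 0.0925    ] [np.float64(2.4772431222435416), np.float64(2.515543231752817), np.float64(2.4991701466774074)]
[0.57644393 0.22600946 0.25911281] [-3.14031795e+00 -8.06091311e-04  2.48461706e+00]
```

Emit:
servo_tool --series "-0.001 0.008 0 -0.9;0 0 0.02 0;0 0 0.02 0;0 0 0.02 0;0 0 0.02 0;0 0 0.02 0;0 0 0.01 0;0 0 0.01 0;0 0 0 0;0 0 0 0"

```text
clock: 5.17
tool_pos: [0.5829, 0.2321, 0.1402]
tcp_rot: [3.14, 0.001, 2.502]
contact_force: [0.5, -0.7, 0.2]
grip_width: 0.0855
finger_force: 0.0
```

Emit:
servo_tool --series "0 0 0 0"

```text
clock: 5.25
tool_pos: [0.583, 0.2321, 0.1405]
tcp_rot: [3.14, 0.001, 2.502]
contact_force: [-1.1, 0.5, 0.4]
grip_width: 0.0854
finger_force: 0.0
```

Emit:
servo_tool --series "0.0004 -0.001 0.012 0;0 0 0.014 0;0 0 0.014 0;0 0 0.014 0;0 0 0.008 0;0 0 0.005 0;0 0 0 0;0 0 0 0"

```text
clock: 5.92
tool_pos: [0.5817, 0.2315, 0.0723]
tcp_rot: [3.141, 0.0, 2.502]
contact_force: [-0.6, -0.8, 0.0]
grip_width: 0.0855
finger_force: 0.0
```

Emit:
servo_tool --series "0 0 0 0;0 0 0 0;0 0 0 0;0 0 0 0;0 0 0 0;0 0 0 0;0 0 0 0;0 0 0 0;0 0 0 0;0 0 0 0" --grip 1 --squeeze 60

```text
clock: 6.75
tool_pos: [0.5818, 0.2317, 0.0724]
tcp_rot: [3.14, 0.001, 2.502]
contact_force: [2.0, 5.5, 5.5]
grip_width: 0.0272
finger_force: 60.8
```

Emit:
servo_tool --series "0 0 -0.003 0;0 0 -0.003 0;0 0 -0.003 0;0 0 -0.002 0;0 0 0 0;0 0 0 0"

```text
clock: 7.25
tool_pos: [0.5816, 0.2316, 0.082]
tcp_rot: [3.141, -0.0, 2.502]
contact_force: [8.6, 6.5, -9.0]
grip_width: 0.027
finger_force: 60.2
```

Emit:
servo_tool --series "0 0.0005 -0.0015 0;0 0 0 0;0 0 0 0"

```text
clock: 7.5
tool_pos: [0.5816, 0.2317, 0.0832]
tcp_rot: [-3.141, -0.0, 2.502]
contact_force: [7.4, 4.3, -8.6]
grip_width: 0.0269
finger_force: 60.2
```

Run:
```python
from h import *
o=status.get_obs();im=get_image("wrist");print(o["tool_pos"],o["contact_force"],o["wrist_torque"],o["joint_pos"].round(2))
cv2.imwrite("pics/w3.png",cv2.resize(im[150:400,180:460],None,fx=2,fy=2))
```

```text
[0.58164904 0.2317239  0.08316441] [ 7.41749932  4.29077222 -8.57939135] [ 0.83994556 -1.3627804  -0.01168521] [ 0.32  0.63  1.43  0.    1.08 -0.61]
```

View pics/w3.png

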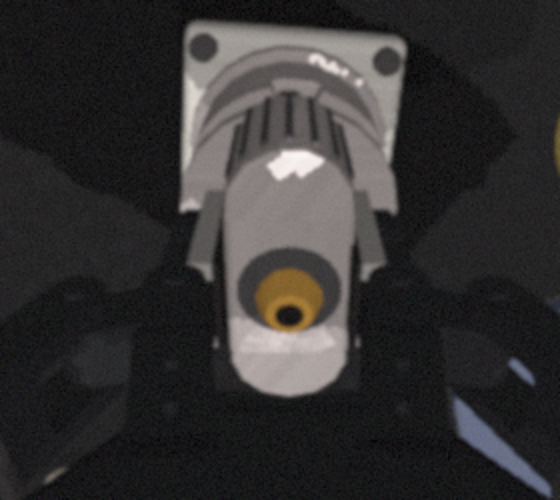

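The collar is gripped on its flats and lifted, with one lug visible at (295,88). Next comes the clockwise turn.

Emit:
servo_tool --series "0 0 0 4;0 0 0 4;0 0 0 4;0 0 0 4;0 0 0 4;0 0 0 4;0 0 0 4;0 0 0 4;0 0 0 0;0 0 0 0"

```text
clock: 8.38
tool_pos: [0.5817, 0.2318, 0.0831]
tcp_rot: [-3.141, -0.0, 1.943]
contact_force: [7.3, 5.0, -9.8]
grip_width: 0.0276
finger_force: 60.2
```

Emit:
servo_tool --series "0 0 0 4;0 0 0 4;0 0 0 4;0 0 0 4;0 0 0 4;0 0 0 4;0 0 0 4;0 0 0 2;0 0 0 0;0 0 0 0"

```text
clock: 9.22
tool_pos: [0.5817, 0.2319, 0.0832]
tcp_rot: [-3.141, -0.0, 1.419]
contact_force: [8.0, 5.6, -10.0]
grip_width: 0.0273
finger_force: 60.3
```

Run:
```python
from h import *
o=status.get_obs();im=get_image("wrist");print(o["tool_pos"],o["tcp_rot"],o["contact_force"],o["wrist_torque"],o["joint_pos"].round(2))
cv2.imwrite("pics/w4.png",cv2.resize(im[150:400,180:460],None,fx=2,fy=2))
```

```text
[0.5817437  0.23188678 0.08315424] [-3.14128656e+00 -1.83091013e-04  1.41935669e+00] [ 7.99369543  5.61316147 -9.97633349] [ 1.15603112e+00 -1.43599769e+00  5.25606151e-04] [0.32 0.63 1.43 0.   1.08 0.47]
```

View pics/w4.png

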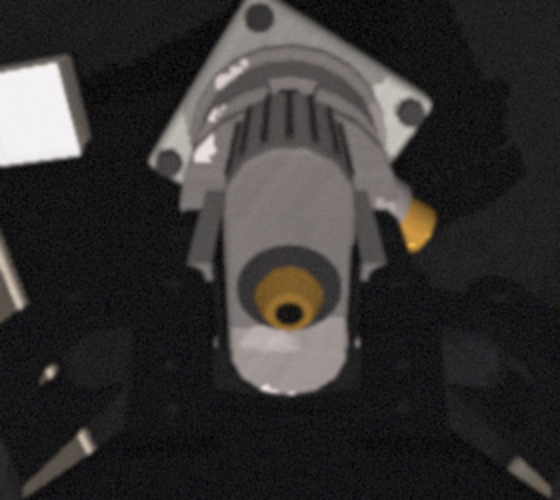

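The picture shows the foot turned about 60° relative to the gripped collar, and there is no stop torque. I'll lower the collar into the notch while still holding it.

Emit:
servo_tool --series "0 0 0.003 0;0 0 0.003 0;0 0 0.003 0;0 0 0.0015 0;0 0 0 0;0 0 0 0"

```text
clock: 9.77
tool_pos: [0.5818, 0.2319, 0.0729]
tcp_rot: [-3.141, -0.0, 1.42]
contact_force: [6.3, 5.6, -6.8]
grip_width: 0.0267
finger_force: 60.7
```

Emit:
servo_tool --series "0 0 0 0;0 0 0 0;0 0 0 0;0 0 0 0;0 0 0 0;0 0 0 0;0 0 0 0;0 0 0 0;0 0 0 0;0 0 0 0" --grip -1

```text
clock: 10.6
tool_pos: [0.5818, 0.2318, 0.0739]
tcp_rot: [-3.142, -0.0, 1.42]
contact_force: [0.4, -0.4, -0.4]
grip_width: 0.0855
finger_force: 0.0
```

Emit:
servo_tool --series "0 0 -0.015 0;0 0 -0.02 0;0 0 -0.02 0;0 0 -0.02 0;0 0 -0.02 0;0 0 -0.02 0;0 0 -0.02 0;0 0 -0.02 0;0 0 0 0;0 0 0 0"

```text
clock: 11.43
tool_pos: [0.582, 0.2319, 0.2298]
tcp_rot: [3.14, -0.001, 1.42]
contact_force: [0.1, -0.0, -1.2]
grip_width: 0.0851
finger_force: 0.0
```

Emit:
servo_tool --series "0 0 0 0;0 0 0 0;0 0 0 0;0 0 0 0"

```text
clock: 11.77
tool_pos: [0.5816, 0.2317, 0.2282]
tcp_rot: [-3.141, 0.0, 1.42]
contact_force: [0.8, 0.4, 0.2]
grip_width: 0.0855
finger_force: 0.0
```

Run:
```python
from h import *
o=status.get_obs();im=get_image("wrist");s=get_image("scene");print(o["tool_pos"],o["tcp_rot"],o["contact_force"],o["grip_width"])
a=cv2.resize(im[90:250,240:420],None,fx=3,fy=3)[:480,:540];b=cv2.resize(s[215:335,280:345],(260,480))
cv2.imwrite("pics/w5.png",np.hstack([a,b]))
```

```text
[0.58163225 0.23171524 0.228174  ] [-3.14063616e+00  4.84922754e-04  1.41967910e+00] [0.75534965 0.35886676 0.16027987] 0.08548444697243827
```

View pics/w5.png

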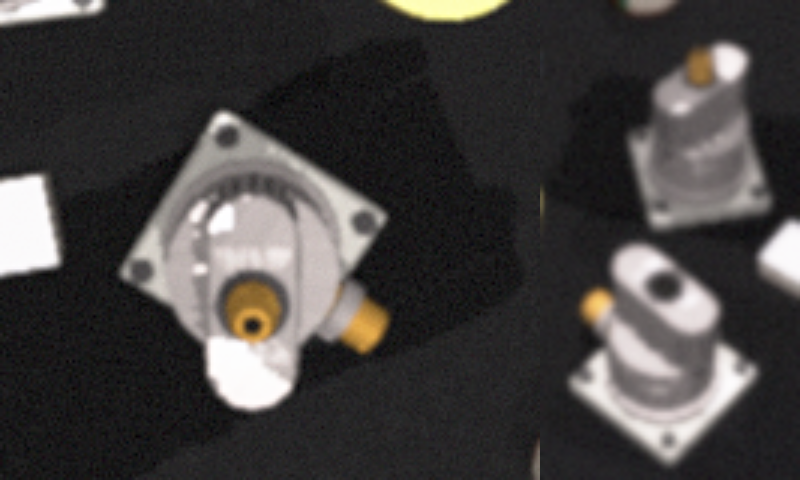

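The collar has turned about 60° and followed the tool back to its down height, with the spring still pulling about 7 N, so it isn't perched on the tooth. The spare hasn't moved and the gripper is clear, so I'm handing in.

```bash
python3 -c "
from plant import r
print(r.close_job())"
```

```text
the job is handed in; nothing more can be done
None
```

I lifted the plugged coupler's collar about 11 mm, turned it about 62° clockwise and lowered it into the locking notch; the spare was left alone and the job is handed in, but no verdict came back.

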